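# Put the cottage headlamps on charge

## Task

Take the red door wedge off the charging tray and drop it into the white bin, and stand every blue headlamp upright on a black place of its own on the tray, centred and turned so that its lens points at the yellow mark of that place. When all are set, slide the tray fully home into the white charging bay, and only then flip the charger switch beside it fully on. The lamps must end up still standing centred and facing their marks; leave the other things on the bench where they are.

Things in the scene. Friction and masses are not known exactly. Their poses are not given: they have to be found in the camera images.
- lamp1: blue headlamp standing on a round black foot (54 mm across, 10 mm high), 0.14 kg. Origin: centre of underside; z up; x points out through the lens. Body 46 mm along x, 44 mm across y (flat sides to grip, 10 to 50 mm up); lens barrel 28 mm across, axis 31 mm up, sticks out to x = 38 mm; red toggle on top reaches 57 mm up. Three or four lamps are present, absent ones read None
- lamp1_lens (a point): centre of the white lens face of lamp1, 38 mm from its upright axis, 31 mm above its underside
- lamp2: blue headlamp standing on a round black foot (54 mm across, 10 mm high), 0.14 kg. Origin: centre of underside; z up; x points out through the lens. Body 46 mm along x, 44 mm across y (flat sides to grip, 10 to 50 mm up); lens barrel 28 mm across, axis 31 mm up, sticks out to x = 38 mm; red toggle on top reaches 57 mm up. Three or four lamps are present, absent ones read None
- lamp2_lens (a point): centre of the white lens face of lamp2, 38 mm from its upright axis, 31 mm above its underside
- lamp3: blue headlamp standing on a round black foot (54 mm across, 10 mm high), 0.14 kg. Origin: centre of underside; z up; x points out through the lens. Body 46 mm along x, 44 mm across y (flat sides to grip, 10 to 50 mm up); lens barrel 28 mm across, axis 31 mm up, sticks out to x = 38 mm; red toggle on top reaches 57 mm up. Three or four lamps are present, absent ones read None
- lamp3_lens (a point): centre of the white lens face of lamp3, 38 mm from its upright axis, 31 mm above its underside
- lamp4: blue headlamp standing on a round black foot (54 mm across, 10 mm high), 0.14 kg. Origin: centre of underside; z up; x points out through the lens. Body 46 mm along x, 44 mm across y (flat sides to grip, 10 to 50 mm up); lens barrel 28 mm across, axis 31 mm up, sticks out to x = 38 mm; red toggle on top reaches 57 mm up. Three or four lamps are present, absent ones read None
- lamp4_lens (a point): centre of the white lens face of lamp4, 38 mm from its upright axis, 31 mm above its underside
- tray: loose grey tray 200 x 200 mm, rim and cross ribs 14 mm high, 4 mm thick, floor 4 mm, 0.45 kg, in front of the bay. Origin: centre of underside; +x end goes into the bay. Four black places 58 mm across at x, y = +-46 mm, each with a yellow mark. Orange handle bar centred at x = -160 mm, 12 mm thick (x), 70 mm long (y), from 12 to 66 mm up, 54 mm gap to the rim; pinch it from above across the 12 mm
- mark1 (a point): yellow mark of tray place 1 (place centre at tray x, y = -46, -46 mm), on the tray floor 38 mm from the centre of the place, towards tray -x; the stripe itself runs from 31 to 48 mm; on a lamp that stands right, the lens face is straight above this point
- mark2 (a point): yellow mark of tray place 2 (place centre at tray x, y = -46, 46 mm), on the tray floor 38 mm from the centre of the place, towards tray +y; the stripe itself runs from 31 to 48 mm; on a lamp that stands right, the lens face is straight above this point
- mark3 (a point): yellow mark of tray place 3 (place centre at tray x, y = 46, -46 mm), on the tray floor 38 mm from the centre of the place, towards tray +x and -y, 45 degrees between; the stripe itself runs from 31 to 48 mm; on a lamp that stands right, the lens face is straight above this point
- mark4 (a point): yellow mark of tray place 4 (place centre at tray x, y = 46, 46 mm), on the tray floor 38 mm from the centre of the place, towards tray +x; the stripe itself runs from 31 to 48 mm; on a lamp that stands right, the lens face is straight above this point
- bay: fixed white bay with clear roof, open to the robot (its -x). Origin: middle of the mouth on the bench; +x goes in. Inside 216 mm wide (210 at the mouth), 70 high, 204 deep; the bench is its floor; walls 12 mm, top at 76 mm. Low guides (30 mm high) flare from the mouth to 26 mm out, about 231 mm wide there. Tray fully home: tray origin at bay x = 104 mm, only its handle stands out
- charge (a joint): charger switch beside the bay: a lever on a fixed grey block, 0 rad = off (leaning towards the robot, bay -x), 1.0 rad = fully on (leaning away, bay +x); stays where it is left, light to move (about 1 N)
- charge_tip (a point): centre of the red ball (26 mm across) at the lever's tip; the lever is 80 mm long, pivots 22 mm above the bench, leans 0.5 rad either side of upright and swings along the bay's x, so the ball travels 76 mm and is 92 mm (ends) to 102 mm (middle) above the bench
- wedge: red silicone door wedge lying on the tray's ribs at the start, 110 mm long (x), 40 mm wide (y), 8 mm high at the thin end (-x) rising in steps to 29 mm at the thick end (+x); at x = 3 to 55 mm it is 22 mm high or more. Origin: centre of underside. 0.1 kg
- bin: fixed white tilt-out bin standing open at the top. Origin: centre of the underside; floor 5 mm thick; inside 140 mm along x at the floor, 164 mm along y; side walls 70 mm high, back wall (+x) 95 mm, front wall (-x) leaning outwards, 72 mm
- paperweight: bystander: glass marble paperweight, a squat dome 64 mm across, 47 mm tall. Origin: centre of the underside
- boot_spikes: bystander: stainless steel boot spike frame, 150 x 76 mm, 16 mm tall. Origin: centre of the underside
- key_bowl: bystander: blue ceramic bowl, 110 mm across, 45 mm tall. Origin: centre of the underside
- boot_spray: bystander: spray can, 56 mm across, 170 mm tall. Origin: centre of the underside
- shoe_brush: bystander: shoe brush, 150 x 50 mm, 42 mm tall, bristles down. Origin: centre of the underside
- mug: bystander: white mug, 80 mm across, 95 mm tall. Origin: centre of the underside
Mind the look-alikes: they are no part of the job. Leave any orange or purple look-alike of the part that bears charge alone.

How it is judged:
By the outcome, as a careful person would: the job done as asked, in the order asked, and still so for the second after the job is handed in, with the robot touching nothing.
Of lamp1, lamp2, lamp3, lamp4 only 3 to 4 are there at a start; the rules pass over those that are not, and their reading is None.
At some moment in a run one of lamp1, lamp2, lamp3, lamp4 may be knocked a few centimetres aside while the robot is not near it.
It also fails if it takes over 210 s, if anything falls off the work surface, if the arm or the gripper's body presses on something with over 40 N, if the wrist force passes 120 N, or if a joint passes its speed limit or range.

## Robot

A 7-joint arm with a two-finger parallel gripper is mounted at the origin on the work surface. World frame = base frame: x ahead of the robot, y to its left, z up, the work surface at z = 0. Lengths are in m, angles in degrees, forces in N, time in s.
With the tool pointing down it reaches from about 0.35 to 0.9 m from the base axis. Payload 19.9 kg.
Tool frame: the origin (TCP) lies at the very end of the fingers, on their centre line; the grasp point (between the pads) lies robot.grip_point_offset behind it (robot.grip_point_offset is the distance from the TCP to the grasp point, in m); z points along the fingers, y is the line along which they close (so a half turn about z gives the same grasp; the last joint's range is limited). The gripper opens to 85 mm and grips with 20 to 120 N. Pads are 22 mm wide; open, the fingers measure 114 mm over their backs; the gripper's body (76 mm by 85 mm) begins 54 mm behind the grasp point. The pads swing forward as they close: fully open they stand 13 mm farther back than shut.
Start: joints at [-79.383, 23.915, -0.59, 92.452, 0.269, 63.638, -3.037], TCP at [0.141, 0.609, 0.231] pointing down, gripper open.
Joint ranges: [-161.28, 161.28], [-22.2, 115.67], [-73.04, 71.86], [3.21, 147.25], [-68.34, 248.33], [10.77, 114.83], [-161.83, 161.83]. Speed limits (degrees/s): [108.29, 108.29, 136.94, 136.94, 172.46, 172.46, 172.46].

## Interface

Orientations are given as [roll, pitch, yaw] about the fixed x, y, z axes, in that order (R = Rz(yaw) Ry(pitch) Rx(roll)).
In Python, from station import robot, hand, solver, get_obs, imaging, order gives the robot as it stands. The module is installed in compiled form; this text tells all that it offers. Calls block until the motion is done:
- robot.goto(position, orientation): joint-space move of the TCP to a pose.
- robot.movel(position, orientation=None, v=0.15): straight line of the TCP; orientation=None keeps the orientation; v is the mean speed in m/s.
- robot.set_joints(angles): joint-space move.
- hand.command_gripper(opening, grasp_force=None): opening from 0.0 (shut) to 1.0 (fully open); grasp_force is the grip in N (None keeps the last); returns when the fingers have stopped.
- robot.sleep(seconds).
- solver.solve_ik(position, orientation): joint angles nearest the present ones, or None.
- get_obs(): the state.
- imaging.read_camera(name): name is "scene" or "top"; returns a dict with "img" (420x560x3 uint8, blue, green, red), "fov_y" (degrees; the focal length in pixels is half the picture's height over the tangent of half this angle, whatever the lens; pixels are square), "cx", "cy" (the principal point, pixels), "k1" (the pictures are not rectified: a ray, as slopes to the right and down, at radius r is drawn at 1 + k1 r^2 times it, then the intrinsics apply), "R" (3x3) and "t" (3): a world point X has camera coordinates R X + t. Camera axes: x right, y down, z forward; pixel columns grow to the right and rows downward; lengths in m; the calibration is good to about 2 mm. A picture is of the moment at which its call begins. There is no depth.
A pose or a line that the arm cannot do raises robot.IKError and nothing moves.
- order.job_done(): hands the job in; it is judged then, once.
The state is a dict: "clock": time; "qpos": joint angles; "joint_vel": joint speeds; "tau": joint torques, N m; "tcp_pos": TCP position; "tcp_rot": TCP orientation; "force": force on the tool from outside, world axes, zero at the start; "ft_torque": the same for the moment, N m; "gripper_width": opening from 0.0 (shut) to 1.0 (fully open); "finger_force": force on a finger pad.
Only numpy, scipy, OpenCV 4.12 (cv2) and the standard library are available. Lean on these libraries where they do the work, as an engineer would, in place of code of your own. Each camera call takes 0.05 s, during which the arm holds its last target. There are 200 camera calls.

## Working session

There is one attempt and no reset: what is moved stays moved. The work goes in short steps, each a Python script; the robot and the scene stay as the last script left them, time stands still between calls to the robot, and variables do not carry over. Pictures are saved under pics/ and viewed, at most 14 in all, crops included, and the job is handed in when it is done.

```bash
mkdir -p pics
cat > h.py <<'E'
import numpy as np, cv2
from station import robot, hand, solver, get_obs, imaging, order
def cam(n):
    c=imaging.read_camera(n); c["R"]=np.array(c["R"]);c["t"]=np.array(c["t"]).ravel(); return c
def f(c): return c["img"].shape[0]/2/np.tan(np.radians(c["fov_y"])/2)
def K(c): return np.array([[f(c),0,c["cx"]],[0,f(c),c["cy"]],[0,0,1.]])
def D(c): return np.array([c["k1"],0,0,0.])
def proj(c,X):
    return cv2.projectPoints(np.array(X,float).reshape(-1,3),cv2.Rodrigues(c["R"])[0],c["t"],K(c),D(c))[0].reshape(-1,2)
def ray(c,uv,z):
    p=cv2.undistortPoints(np.array(uv,float).reshape(-1,1,2),K(c),D(c)).reshape(-1,2)
    d=np.c_[p,np.ones(len(p))]@c["R"]; o=-c["R"].T@c["t"]
    return o+d*((z-o[2])/d[:,2])[:,None]
E
python3 - <<'E'
from h import *
for n in("scene","top"):
    c=cam(n); cv2.imwrite(f"pics/{n}0.png",cv2.resize(c["img"],(800,600),interpolation=cv2.INTER_CUBIC)); print(n,-c["R"].T@c["t"],f(c),c["k1"],c["cx"],c["cy"],c["R"].round(3))
o=get_obs();print({k:np.round(v,3) for k,v in o.items()},robot.grip_point_offset)
E
```

```text
scene [ 1.27142894 -0.5768137   0.95608894] 399.44992792456065 -0.09034747956119826 285.0331106848439 215.14419377497998 [[ 0.603  0.798  0.012]
 [ 0.565 -0.416 -0.712]
 [-0.563  0.436 -0.702]]
top [ 0.42376735 -0.03149508  1.19157971] 440.51916196266603 -0.10803059614443349 282.89125561449276 202.63492614778022 [[ 0.004 -1.    -0.01 ]
 [-0.993 -0.003 -0.115]
 [ 0.115  0.011 -0.993]]
{'clock': np.float64(0.1), 'qpos': array([-79.385,  23.944,  -0.591,  92.482,   0.268,  63.638,  -3.035]), 'joint_vel': array([-0.015, -0.022, -0.015, -0.028, -0.013, -0.021,  0.007]), 'tau': array([ 1.0000e-03, -8.6584e+01,  6.8000e-01, -4.3564e+01,  1.9000e-02,
        5.0000e-03,  0.0000e+00]), 'tcp_pos': array([0.14 , 0.609, 0.231]), 'tcp_rot': array([-1.79938e+02,  4.00000e-03,  1.67009e+02]), 'force': array([-0.576,  0.024,  0.298]), 'ft_torque': array([-0.015, -0.001, -0.007]), 'finger_force': np.float64(0.0), 'gripper_width': np.float64(1.0)} 0.0187
```

View pics/scene0.png

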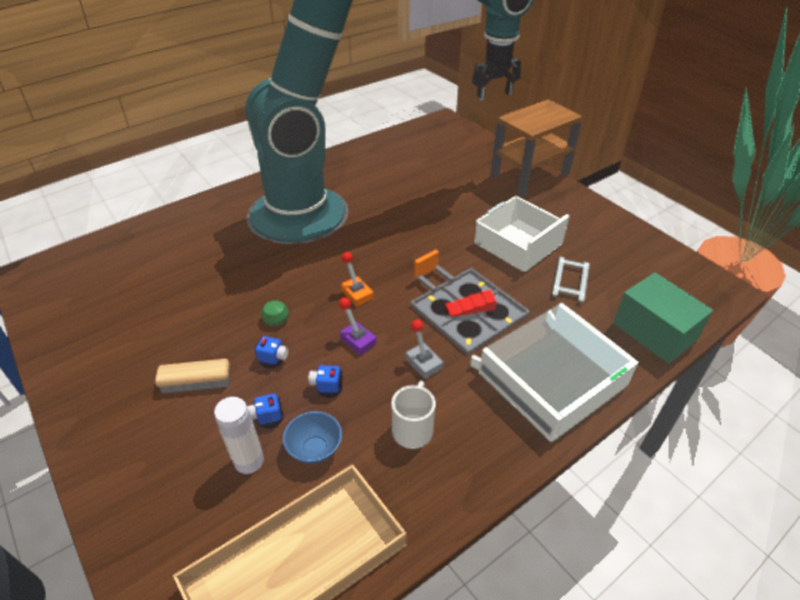

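View pics/top0.png

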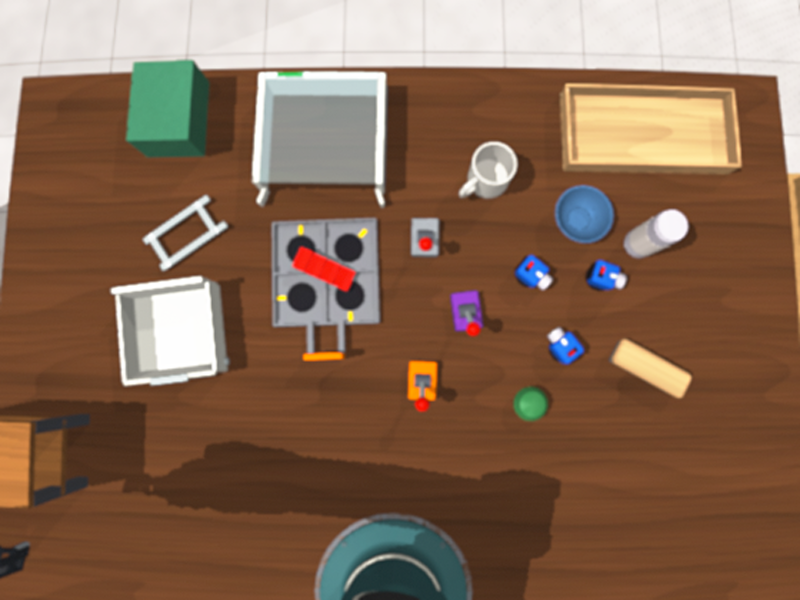

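The pictures show three lamps: top view (533,272), (606,275), (566,346). The tray is at (326,272) with the red wedge on it at (324,269), the bay at (320,130) and the bin at (170,330). There are three levers: grey block (425,237), purple (466,312) and orange (423,380). The grey one, beside the bay, fits the description. I'll confirm it in an enlarged crop.

```bash
cat >> h.py <<'E'
def comps(m,amin=15):
    n,l,s,c=cv2.connectedComponentsWithStats(m.astype(np.uint8)); return [(l==i,s[i],c[i]) for i in range(1,n) if s[i,4]>=amin]
def masks(img):
    h=cv2.cvtColor(img,cv2.COLOR_BGR2HSV).astype(int);H,S,V=h[...,0],h[...,1],h[...,2]
    return dict(blue=(H>108)&(H<128)&(S>150)&(V>90),red=((H<5)|(H>174))&(S>190)&(V>120),yellow=(H>22)&(H<34)&(S>130)&(V>150),orange=(H>8)&(H<18)&(S>220)&(V>190),white=(S<60)&(V>150))
E
python3 - <<'E'
from h import *
cs={n:cam(n) for n in("scene","top")}
t=cs["top"]["img"];s=cs["scene"]["img"]
a=cv2.resize(t[145:270,280:450],(400,294),interpolation=cv2.INTER_CUBIC);b=cv2.resize(s[195:320,160:330],(400,294),interpolation=cv2.INTER_CUBIC)
d=cv2.resize(t[140:265,180:320],(400,294),interpolation=cv2.INTER_CUBIC);e=cv2.resize(t[40:150,160:320],(400,294),interpolation=cv2.INTER_CUBIC)
cv2.imwrite("pics/crop1.png",np.vstack([np.hstack([a,b]),np.hstack([d,e])]))
for n,c in cs.items():
    M=masks(c["img"])
    for k in("blue","red","yellow","orange"):
        for m,st,ce in comps(M[k],8): print(n,k,ce.round(1),st[4],ray(c,ce,0.05 if k in("blue","orange") else .06 if k=="red" else .004)[0].round(3))
E
```

```text
scene blue [187.  245.2] 196 [ 0.472 -0.329  0.05 ]
scene blue [229.4 265.7] 238 [ 0.614 -0.266  0.05 ]
scene blue [187.5 286.4] 255 [ 0.608 -0.397  0.05 ]
scene red [242.4 179.3] 37 [ 0.32  -0.032  0.06 ]
scene red [328.9 211.8] 280 [0.624 0.104 0.06 ]
scene red [241.  211.6] 49 [ 0.455 -0.124  0.06 ]
scene red [291.6 227. ] 43 [ 0.606 -0.035  0.06 ]
scene yellow [336.8 198.1] 8 [0.548 0.216 0.004]
scene yellow [301.4 208.3] 9 [0.514 0.081 0.004]
scene yellow [327.5 238.5] 8 [0.674 0.06  0.004]
top blue [370.2 189.1] 119 [ 0.592 -0.248  0.05 ]
top blue [421.  192.5] 125 [ 0.583 -0.383  0.05 ]
top blue [375.1 192.5] 8 [ 0.583 -0.261  0.05 ]
top blue [420.5 192.1] 15 [ 0.584 -0.382  0.05 ]
top blue [396.6 245.1] 124 [ 0.445 -0.315  0.05 ]
top red [297.6 170.3] 54 [ 0.639 -0.057  0.06 ]
top red [226.1 187.8] 617 [0.593 0.129 0.06 ]
top red [330.8 230.5] 63 [ 0.483 -0.143  0.06 ]
top red [295.  283.1] 71 [ 0.349 -0.051  0.06 ]
top yellow [210.1 160.5] 22 [0.677 0.183 0.004]
top yellow [253.6 162.8] 20 [0.671 0.062 0.004]
top yellow [196.8 208. ] 20 [0.545 0.216 0.004]
top yellow [245.  220.7] 19 [0.511 0.084 0.004]
top orange [225.8 249.4] 68 [0.433 0.128 0.05 ]
top orange [297.1 266.3] 163 [ 0.391 -0.056  0.05 ]
```

View pics/crop1.png

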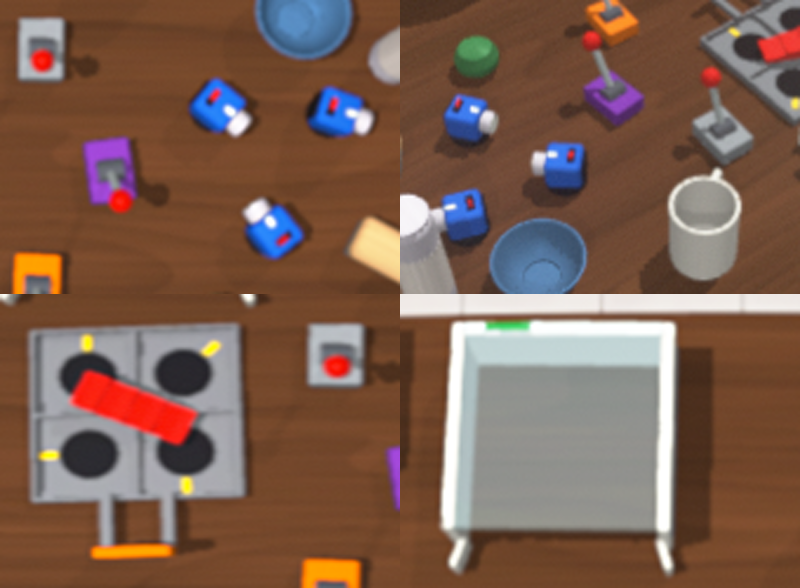

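The crop confirms it. The grey-block lever, beside the bay at top px (298,170), is the charger switch, and the purple and orange ones are decoys. The white barrel on each lamp is the lens, and the small white stripe on top is not. Next I'll compute poses.

```bash
cat >> h.py <<'E'
def hullc(m):
    p=np.argwhere(m)[:,::-1].astype(np.float32); h=cv2.convexHull(p); M=cv2.moments(h); return np.array([M["m10"]/M["m00"],M["m01"]/M["m00"]]),h
def lamps(c,zb=0.0,amin=60):
    """blue body centre (box symmetric about z=.03) and white lens -> list of (x,y,yaw)"""
    h=cv2.cvtColor(c["img"],cv2.COLOR_BGR2HSV).astype(int);H,S,V=h[...,0],h[...,1],h[...,2]
    b=cv2.morphologyEx(((H>108)&(H<128)&(S>160)&(V>50)).astype(np.uint8),cv2.MORPH_CLOSE,np.ones((3,3))); w=(S<70)&(V>135); out=[]
    for m,st,ce in comps(b,amin):
        uv,hl=hullc(m); hm=cv2.fillConvexPoly(np.zeros(b.shape,np.uint8),hl.astype(int),1)
        ring=cv2.dilate(hm,np.ones((13,13)))>0
        L=[(k,s,q) for k,s,q in comps(w&ring&(hm==0),6)]
        P=ray(c,uv,zb+.030)[0]
        if not L: out.append((*P[:2],None,st[4]));continue
        k=max(L,key=lambda z:z[1][4]); Q=ray(c,k[2],zb+.031)[0]; d=Q-P
        out.append((P[0],P[1],np.degrees(np.arctan2(d[1],d[0])),np.hypot(*d[:2]),st[4],k[1][4]))
    return out
MK=np.array([[-84,-46],[-46,84],[72.9,-72.9],[84,46]])/1000
PL=np.array([[-46,-46],[-46,46],[46,-46],[46,46]])/1000
MA=[180,90,-45,0]
def fit(A,B):
    a=A-A.mean(0);b=B-B.mean(0); th=np.arctan2((a[:,0]*b[:,1]-a[:,1]*b[:,0]).sum(),(a*b).sum())
    R=np.array([[np.cos(th),-np.sin(th)],[np.sin(th),np.cos(th)]]); t=B.mean(0)-R@A.mean(0); return t,th,np.linalg.norm((A@R.T+t-B),axis=1)
E
python3 - <<'E'
from h import *
cs={n:cam(n) for n in("scene","top")}
for n,c in cs.items():
    for l in lamps(c): print(n,np.round(np.array(l,float),3))
c=cs["top"];y={}
Y=np.array([ray(c,ce,.004)[0][:2] for m,st,ce in comps(masks(c["img"])["yellow"],8)])
Y=Y[[3,2,1,0]]; t,th,e=fit(MK,Y); print("tray",t,np.degrees(th),e)
for m,st,ce in comps(masks(c["img"])["orange"],8): print("orange",ray(c,ce,.066)[0])
m,st,ce=max(comps(masks(c["img"])["red"],50),key=lambda z:z[1][4]); r=cv2.minAreaRect(np.argwhere(m)[:,::-1].astype(np.float32))
B=cv2.boxPoints(r); print("wedge rect",ray(c,B,.03).round(3).tolist(), ray(c,ce,.028))
# ball triangulate
u=[(cs["scene"],(291.6,227.0)),(cs["top"],(297.6,170.3))]
P=[]
for c,uv in u:
    p=cv2.undistortPoints(np.array([[uv]],float),K(c),D(c)).reshape(2);P.append((np.c_[c["R"],c["t"]],p))
X=cv2.triangulatePoints(P[0][0],P[1][0],P[0][1].reshape(2,1),P[1][1].reshape(2,1));X=(X/X[3])[:3,0];print("ball",X)
# bay + bin white blobs in top
c=cs["top"];M=masks(c["img"])["white"]
for m,st,ce in comps(M,150): 
    if st[0]<320 and st[1]>20: print("white",st,ce.round(1))
# bay pixels of corners from crop (x*160/400+160, (y-294)*110/294+40)
for nm,(x,yy),z in [("backL",(452,323),.076),("backR",(674,323),.076),("frontL outer",(442,530),.076),("frontR outer",(675,533),.076),("innerR front",(658,531),.076),("innerL front",(470,531),.076),("guideL tip",(460,566),.03),("guideR tip",(668,569),.03)]:
    print(nm,ray(c,((x-400)*.4+160,(yy-294)*110/294+40),z)[0].round(4))
for nm,(x,yy) in [("bin fl",(122,384)),("bin fr",(225,370)),("bl",(112,288)),("br",(205,278))]: print(nm,ray(c,(x*.7,yy*.7),.075)[0].round(3))
E
```

```text
scene [ 4.5200e-01 -3.2000e-01  4.0332e+01  3.4000e-02  1.7600e+02  5.2000e+01]
scene [ 5.97000e-01 -2.58000e-01 -1.38016e+02  3.30000e-02  2.27000e+02
  5.10000e+01]
scene [ 5.90000e-01 -3.92000e-01 -1.00359e+02  3.40000e-02  2.35000e+02
  7.40000e+01]
top [ 5.94000e-01 -2.56000e-01 -1.31533e+02  3.30000e-02  1.59000e+02
  7.20000e+01]
top [ 5.87000e-01 -3.92000e-01 -1.10303e+02  3.40000e-02  1.73000e+02
  6.30000e+01]
top [ 4.5000e-01 -3.1900e-01  3.9168e+01  3.3000e-02  1.6000e+02  7.7000e+01]
tray [0.59456835 0.13306207] 2.0815556001051108 [0.00101441 0.00054366 0.00088106 0.00075734]
orange [0.43315011 0.12568098 0.066     ]
orange [ 0.39149386 -0.05606513  0.066     ]
wedge rect [[0.605, 0.194, 0.03], [0.642, 0.176, 0.03], [0.589, 0.07, 0.03], [0.553, 0.088, 0.03]] [[0.59774596 0.13329631 0.028     ]]
ball [ 0.63255177 -0.05658655  0.09577802]
white [ 176   49   95   95 2910] [220.   78.7]
white [100 136  59  53 765] [128.4 162.7]
white [288 153  18  25 270] [295.7 163.6]
white [230 155  35  71 996] [252.8 186.9]
white [ 192  157   52   90 1305] [213.1 205.7]
white [213 156  14  20 173] [221.1 163.8]
white [  77  193   75   77 4291] [118.2 231.1]
backL [0.9668 0.2594 0.076 ]
backR [0.9639 0.0178 0.076 ]
frontL outer [0.7487 0.2605 0.076 ]
frontR outer [0.7446 0.0148 0.076 ]
innerR front [0.7467 0.0326 0.076 ]
innerL front [0.7475 0.2306 0.076 ]
guideL tip [0.7241 0.2511 0.03  ]
guideR tip [0.7203 0.024  0.03  ]
bin fl [0.379 0.49  0.075]
bin fr [0.407 0.3   0.075]
bl [0.554 0.518 0.075]
br [0.573 0.342 0.075]
```

Run:
```python
from h import *
c=cam("scene");d=cam("top")
cv2.imwrite("pics/w.png",np.hstack([cv2.resize(c["img"][195:230,300:360],(400,233),interpolation=cv2.INTER_CUBIC),cv2.resize(d["img"][165:210,195:260],(400,233),interpolation=cv2.INTER_CUBIC)]))
r=[.6235,.185];l=[.571,.079]
for z in(.014,.022,.043): print(z,proj(c,[[*r,z],[*l,z]]).round(1).tolist(),proj(d,[[*r,z],[*l,z]]).round(1).tolist())
```

```text
0.014 [[345.4, 211.6], [311.7, 215.8]] [[208.1, 179.1], [246.6, 198.4]]
0.022 [[345.7, 209.9], [311.9, 214.1]] [[207.6, 178.6], [246.4, 198.0]]
0.043 [[346.5, 205.4], [312.2, 209.6]] [[206.1, 177.3], [245.6, 197.0]]
```

View pics/w.png

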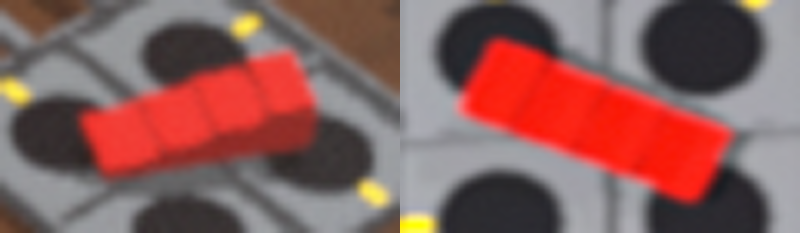

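The thick end of the wedge is at scene-right, crop (310,90), which is its +x/+y end, so the wedge yaw is about 64°. First move: put the wedge in the bin.

```bash
cat >> h.py <<'E'
def rpy(y): return [180,0,(y+180)%360-180]
def best(p,y):
    c=[]
    for k in(0,180):
        q=solver.solve_ik(list(p),rpy(y+k))
        if q is not None: c.append((abs(q[6]),y+k))
    return min(c)[1]
def st(tag=""):
    o=get_obs(); print(tag,"t%.1f"%o["clock"],"w%.3f"%o["gripper_width"],"ff%.1f"%o["finger_force"],"F",np.round(o["force"],1),"tcp",np.round(o["tcp_pos"],4),"yaw %.1f"%o["tcp_rot"][2],"q7 %.0f"%o["qpos"][6])
E
python3 - <<'E'
from h import *
d=np.array([np.cos(np.radians(63.6)),np.sin(np.radians(63.6))])
g=np.array([.597,.132])+.02*d; y=best((*g,.1),63.6)
robot.goto([*g,.15],rpy(y)); robot.movel([*g,.02],v=.12); st("down")
hand.command_gripper(.2,40); st("grip")
robot.movel([*g,.16],v=.15); st("lift")
yb=y+(98.4-63.6); db=np.array([np.cos(np.radians(98.4)),np.sin(np.radians(98.4))])
b=np.array([.488,.414])+.02*db
robot.goto([*b,.16],rpy(yb)); robot.movel([*b,.045],v=.12); st("bin")
hand.command_gripper(.7); robot.movel([*b,.2],v=.2)
C=cam("top"); cv2.imwrite("pics/t1.png",C["img"])
for l in lamps(C): print(np.round(np.array(l,float),3))
Y=np.array([ray(C,ce,.004)[0][:2] for m,s,ce in comps(masks(C["img"])["yellow"],8)]);print(Y)
st()
E
```

```text
down t4.0 w0.999 ff0.0 F [-0.9  0.   0.3] tcp [0.6063 0.15   0.0207] yaw 63.6 q7 -17
grip t4.5 w0.459 ff38.8 F [-1.9  0.3  7. ] tcp [0.6061 0.15   0.0205] yaw 63.6 q7 -17
lift t5.5 w0.460 ff39.7 F [ 0.3 -0.2 -2. ] tcp [0.6054 0.1499 0.1591] yaw 63.6 q7 -23
bin t7.8 w0.456 ff39.7 F [ 0.   0.2 -1. ] tcp [0.4855 0.4341 0.0458] yaw 98.4 q7 -17
[ 5.94000e-01 -2.56000e-01 -1.31531e+02  3.30000e-02  1.54000e+02
  7.20000e+01]
[ 5.87000e-01 -3.92000e-01 -1.10303e+02  3.40000e-02  1.74000e+02
  6.30000e+01]
[ 4.5000e-01 -3.1900e-01  3.9238e+01  3.3000e-02  1.5800e+02  7.7000e+01]
[[0.67735466 0.1826403 ]
 [0.67094412 0.06231313]
 [0.54546957 0.21680451]
 [0.51137595 0.0836111 ]]
 t9.1 w0.696 ff0.0 F [ 0.2 -0.3 -1. ] tcp [0.4845 0.4334 0.1985] yaw 98.4 q7 -22
```

View pics/t1.png

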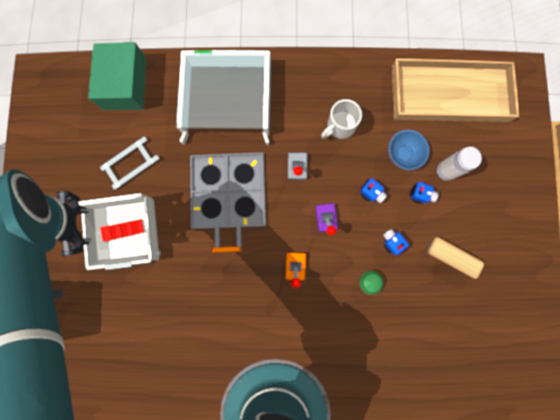

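The wedge lies in the bin at (122,231), and the lamps and tray have not moved. Before reaching for lamp B I'll check the clearance to the spray can. I'll move lamp C to place 4 first.

```bash
cat >> h.py <<'E'
TR=(np.array([.5946,.1331]),2.08)
def target(i):
    a=np.radians(TR[1]);R=np.array([[np.cos(a),-np.sin(a)],[np.sin(a),np.cos(a)]]); return TR[0]+R@PL[i], MA[i]+TR[1]
def pick(x,y,yaw,op=.8):
    g=best((x,y,.1),yaw)
    hand.command_gripper(op)
    robot.goto([x,y,.17],rpy(g)); robot.movel([x,y,.014],v=.12); hand.command_gripper(.2,35); st("grip")
    robot.movel([x,y,.17],v=.15); st("lift"); return g-yaw
def place(i,off,dx=0.,zt=.020):
    """dx: lamp axis position along its lens direction relative to TCP"""
    p,ya=target(i); a=np.radians(ya); p=p-dx*np.array([np.cos(a),np.sin(a)])
    robot.goto([*p,.17],rpy(ya+off)); robot.movel([*p,.06],v=.15); robot.movel([*p,zt],v=.04); st("set")
    hand.command_gripper(.64); robot.movel([*p,.17],v=.15); return p
E
python3 - <<'E'
from h import *
C=cam("top");print("can top",ray(C,(470,157),.17),ray(C,(470,157),.165))
S=cam("scene");print("can top scene",ray(S,(162.5,286),.17))
off=pick(.451,-.3195,39.7)
p,ya=target(3)
robot.goto([*p,.17],rpy(ya+off)); robot.movel([*p,.10],v=.15); st()
S=cam("scene");T=cam("top")
# TCP frame check: lamp underside expected z = .10-.014
for c in(S,T):
    for l in lamps(c,zb=.086): print(np.round(np.array(l,float),4))
print(p,ya,off); st()
E
```

```text
can top [[ 0.65329024 -0.47005364  0.17      ]] [[ 0.65441361 -0.47220011  0.165     ]]
can top scene [[ 0.65905372 -0.4693351   0.17      ]]
grip t13.9 w0.516 ff34.8 F [0. 2. 7.] tcp [ 0.4513 -0.3196  0.0146] yaw 39.7 q7 22
lift t15.1 w0.512 ff35.5 F [ 0.3  0.3 -2.3] tcp [ 0.4507 -0.3192  0.1693] yaw 39.7 q7 13
 t17.7 w0.513 ff35.5 F [-0.1 -0.7 -1.6] tcp [0.6393 0.1803 0.1007] yaw 2.1 q7 -68
[ 6.4740e-01  1.8470e-01 -8.1506e+00  2.6800e-02  7.3000e+01  4.4000e+01]
[ 6.598000e-01 -2.877000e-01 -1.377664e+02  3.020000e-02  2.310000e+02
  5.100000e+01]
[ 6.53300e-01 -4.09500e-01 -9.81191e+01  3.13000e-02  2.37000e+02
  7.60000e+01]
[6.229000e-01 1.760000e-01 1.356801e+02 2.450000e-02 8.700000e+01
 3.800000e+01]
[ 5.8160e-01 -2.3910e-01 -1.3111e+02  3.0400e-02  1.5300e+02  7.3000e+01]
[ 5.746000e-01 -3.658000e-01 -1.104763e+02  3.160000e-02  1.680000e+02
  6.300000e+01]
[0.63890013 0.18073926] 2.08 0.0
 t17.8 w0.511 ff35.5 F [ 0.2  0.  -2.1] tcp [0.6395 0.1806 0.1012] yaw 2.1 q7 -68
```

Run:
```python
from h import *
place(3,0.0,zt=.0192); robot.goto([.5,-.05,.25],rpy(0)); 
S=cam("scene");T=cam("top"); cv2.imwrite("pics/p4.png",np.hstack([cv2.resize(S["img"][170:260,270:390],(400,300),interpolation=cv2.INTER_CUBIC),cv2.resize(T["img"][140:230,180:300],(400,300),interpolation=cv2.INTER_CUBIC)]))
for c in(S,T):
    for l in lamps(c,zb=.004):
        if l[1]>0: print(np.round(np.array(l,float),4))
Y=np.array([ray(T,ce,.004)[0][:2] for m,s,ce in comps(masks(T["img"])["yellow"],8)]);print(Y)
print(target(3)); st()
```

```text
set t20.2 w0.510 ff35.8 F [-0.2  0.9 -1.7] tcp [0.639  0.1807 0.0195] yaw 2.1 q7 -66
[ 6.3880e-01  1.8210e-01 -2.8521e+00  3.8600e-02  1.1200e+02  6.7000e+01]
[6.38300e-01 1.80600e-01 9.45654e+01 1.03000e-02 1.56000e+02 3.31000e+02]
[[0.67094412 0.06231313]
 [0.54533566 0.21583645]
 [0.51187559 0.08361755]]
(array([0.63890013, 0.18073926]), 2.08)
 t22.8 w0.639 ff0.0 F [ 1.1  0.5 -0.2] tcp [ 0.5006 -0.049   0.2496] yaw 0.1 q7 -70
```

View pics/p4.png

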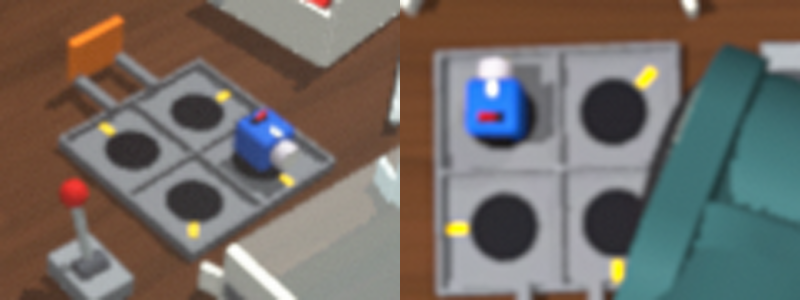

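The lamp stands on place 4, crop (495,105), within about 1 mm and 2° of target. Next is lamp B to place 3, after re-measuring the lamps.

```bash
cat >> h.py <<'E'
def look(ys=lambda y:True,zb=0.):
    robot.goto([.42,.42,.25],rpy(90)); S=cam("scene");T=cam("top")
    for n,c in(("S",S),("T",T)):
        for l in lamps(c,zb=zb):
            if ys(l[1]): print(n,np.round(np.array(l[:4],float),4))
    return S,T
def nearest(c,x,y): return min(lamps(c),key=lambda l:np.hypot(l[0]-x,l[1]-y))
E
python3 - <<'E'
from h import *
S,T=look()
a=nearest(T,.588,-.392);b=nearest(S,.588,-.392)
x,y=(a[0]+b[0])/2,(a[1]+b[1])/2
if np.hypot(x-.588,y+.392)<.006 and abs(a[2]+107)<8:
    off=pick(x,y,-107.,op=.85); place(2,off,zt=.0192)
    S,T=look(lambda y:y>0,.004); print(target(2),target(3))
    S,T=look(lambda y:y<0)
    cv2.imwrite("pics/p3.png",T["img"])
st()
E
```

```text
S [0.6372 0.1835 0.1159 0.0387]
S [ 5.970000e-01 -2.579000e-01 -1.374415e+02  3.330000e-02]
S [ 5.90100e-01 -3.92500e-01 -9.70625e+01  3.48000e-02]
T [6.39100e-01 1.81400e-01 9.40044e+01 1.07000e-02]
T [ 5.943000e-01 -2.561000e-01 -1.316756e+02  3.270000e-02]
T [ 5.867000e-01 -3.925000e-01 -1.104441e+02  3.410000e-02]
grip t29.7 w0.513 ff35.4 F [-1.6  1.5  5.4] tcp [ 0.5886 -0.3926  0.0146] yaw 73.0 q7 48
lift t30.9 w0.515 ff35.4 F [ 0.  -0.9 -2.5] tcp [ 0.5881 -0.3922  0.1689] yaw 73.0 q7 43
set t34.7 w0.515 ff35.4 F [-0.   0.1 -1.3] tcp [0.6424 0.0888 0.0194] yaw 137.1 q7 68
S [ 0.6401  0.1805 -0.1981  0.0383]
S [ 6.3660e-01  9.3200e-02 -4.2629e+01  4.1000e-02]
T [6.39400e-01 8.94000e-02 4.27464e+01 3.70000e-03]
T [6.38300e-01 1.80700e-01 9.45637e+01 1.04000e-02]
(array([0.64223926, 0.08879987]), -42.92) (array([0.63890013, 0.18073926]), 2.08)
S [ 5.962000e-01 -2.575000e-01 -1.360114e+02  3.310000e-02]
T [ 5.944000e-01 -2.558000e-01 -1.312917e+02  3.290000e-02]
 t38.1 w0.639 ff0.0 F [ 0.2  0.2 -0.7] tcp [0.4201 0.4199 0.25  ] yaw 90.0 q7 -19
```

```bash
cat >> h.py <<'E'
def box(c,p,ya,z0=.004):
    a=np.radians(ya);R=np.array([[np.cos(a),-np.sin(a)],[np.sin(a),np.cos(a)]])
    q=[(-.023,-.022),(.023,-.022),(.023,.022),(-.023,.022)]
    X=[[*(p+R@np.array(k)),z0+.05] for k in q]+[[*(p+R@np.array([.038,0])),z0+.031]]
    return proj(c,X)
def overlay(c,r,i,sc=8,s=None):
    x0,y0,x1,y1=r; im=cv2.resize(c["img"][y0:y1,x0:x1],None,fx=sc,fy=sc,interpolation=cv2.INTER_CUBIC)
    for j in i:
        u=((box(c,*target(j))-[x0,y0]+.5)*sc).astype(int)
        cv2.polylines(im,[u[:4]],True,(0,255,0),1);cv2.circle(im,tuple(int(v) for v in u[4]),4,(0,255,0),1)
    return im
E
python3 - <<'E'
from h import *
S=cam("scene");T=cam("top")
cv2.imwrite("pics/ov.png",np.hstack([overlay(S,(290,195,340,245),(2,3)),overlay(T,(195,145,245,195) if 0 else (200,150,250,200),(2,3))]))
E
```

```text
(no output)
```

View pics/ov.png

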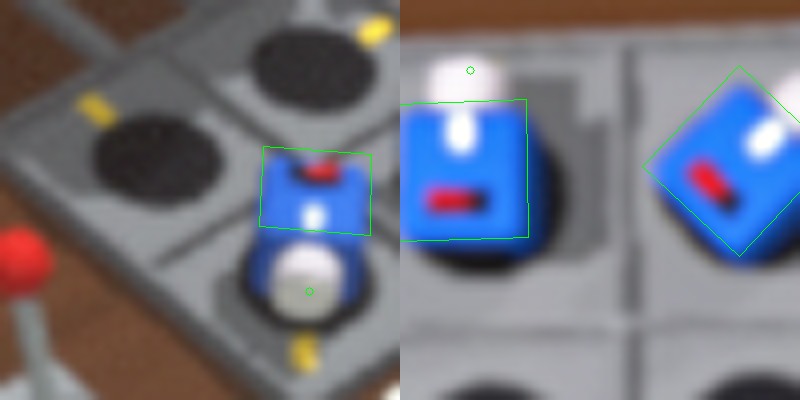

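In the overlay lamp B (right pane, (740,165)) sits within about 2 mm of place 3, with its lens over its mark. Now lamp A to place 1.

Run:
```python
from h import *
T=cam("top");S=cam("scene");a=nearest(T,.595,-.257);b=nearest(S,.595,-.257);print(a[:3],b[:3])
if np.hypot(a[0]-.5944,a[1]+.256)<.006:
    off=pick((a[0]+b[0])/2,(a[1]+b[1])/2,-134.,op=.85); place(0,off,zt=.0192)
    S,T=look(zb=.004); print([target(i) for i in(0,2,3)])
    cv2.imwrite("pics/ov2.png",np.hstack([overlay(S,(280,180,360,260),(0,2,3),5),overlay(T,(185,145,265,225),(0,2,3),5)]))
st()
```

```text
(np.float64(0.5943349313515914), np.float64(-0.25572034497732793), np.float64(-131.14723377757)) (np.float64(0.596918500000863), np.float64(-0.2579251972336515), np.float64(-137.42521771043658))
grip t43.0 w0.523 ff34.6 F [-0.5  1.7  5.1] tcp [ 0.5959 -0.2569  0.0146] yaw 46.0 q7 14
lift t44.1 w0.517 ff34.9 F [ 0.   0.2 -2.3] tcp [ 0.5953 -0.2565  0.1691] yaw 46.0 q7 8
set t47.5 w0.522 ff34.9 F [-0.5  0.2 -1.9] tcp [0.5504 0.0855 0.0194] yaw 2.1 q7 -60
S [ 0.5499  0.083  -8.1     0.0543]
S [0.6399 0.1805 0.0623 0.0386]
S [ 6.36400e-01  9.36000e-02 -4.27699e+01  4.14000e-02]
T [6.39400e-01 8.94000e-02 4.42323e+01 3.60000e-03]
T [6.38300e-01 1.80700e-01 9.36734e+01 1.05000e-02]
T [ 0.5497  0.0853 22.4643  0.0261]
[(array([0.55029987, 0.08546074]), 182.08), (array([0.64223926, 0.08879987]), -42.92), (array([0.63890013, 0.18073926]), 2.08)]
 t50.4 w0.641 ff0.0 F [ 0.3  0.8 -0.6] tcp [0.4209 0.4187 0.2498] yaw 89.8 q7 -28
```

View pics/ov2.png

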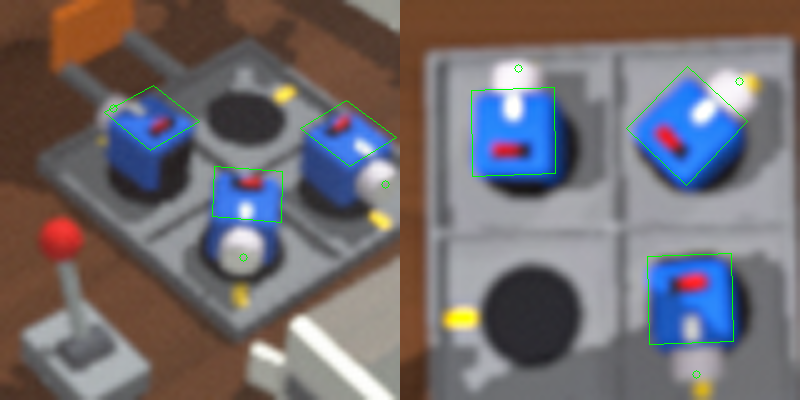

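Run:
```python
from h import *
for n in("top","scene"):
    c=cam(n)
    h=cv2.cvtColor(c["img"],cv2.COLOR_BGR2HSV).astype(int);H,Sx,V=h[...,0],h[...,1],h[...,2]
    for m,s,ce in comps(((H<8)|(H>170))&(Sx>140)&(V>100),4):
        X=ray(c,ce,.059)[0][:2]
        for i in(0,2,3):
            p,ya=target(i);a=np.radians(ya);d=X-p
            if np.hypot(*d)<.035: print(n,i,s[4],np.round([d@[np.cos(a),np.sin(a)],d@[-np.sin(a),np.cos(a)]],4))
```

```text
top 2 8 [-0.012   0.0011]
top 3 7 [-0.0108  0.0015]
top 0 10 [-0.0073  0.0013]
scene 2 4 [-0.0054  0.0009]
```

All three lamps are set. Now grip the handle, straighten the tray in front of the bay and check the alignment.

```bash
cat >> h.py <<'E'
def traypose(T):
    Y=np.array([ray(T,ce,.004)[0][:2] for m,s,ce in comps(masks(T["img"])["yellow"],6)]);return Y
E
python3 - <<'E'
from h import *
hx=(.4347,.1273)
hand.command_gripper(.55)
robot.goto([*hx,.15],rpy(92.08)); st()
robot.movel([*hx,.035],v=.1); hand.command_gripper(0.,100); st("grip")
robot.movel([.452,.1380,.035],rpy(90.),v=.03); st("moved")
T=cam("top"); S=cam("scene"); print(traypose(T))
cv2.imwrite("pics/ins.png",np.vstack([cv2.resize(T["img"][45:265,160:320],(436,600))]))
E
```

```text
t51.9 w0.553 ff0.0 F [ 1.3  0.1 -0.5] tcp [0.4352 0.1284 0.1503] yaw 92.2 q7 5
grip t53.6 w0.123 ff97.5 F [-4.2 -0.4 15.1] tcp [0.4349 0.1275 0.0355] yaw 92.1 q7 17
moved t54.5 w0.120 ff102.7 F [-30.4  -8.4  47.8] tcp [0.4492 0.1369 0.0354] yaw 89.9 q7 15
[[0.56207048 0.22096703]
 [0.51759252 0.09016653]]
```

View pics/ins.png

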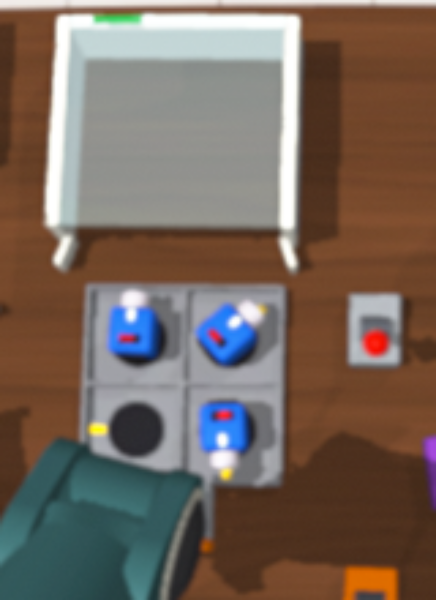

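Run:
```python
from h import *
st()
for k in range(1,7):
    robot.movel([.452,.138,.035+.0007*k],rpy(90.),v=.02); robot.sleep(.2); F=np.array(get_obs()["force"]); st(k)
    if F[2]<8: break
T=cam("top"); print(traypose(T))
```

```text
t54.6 w0.126 ff102.7 F [-31.   -8.2  47.9] tcp [0.4492 0.1369 0.0354] yaw 89.9 q7 15
1 t55.0 w0.126 ff98.4 F [-5.6 -2.1  2.2] tcp [0.4514 0.1377 0.0356] yaw 90.0 q7 15
[[0.56454435 0.22186236]
 [0.5196241  0.09038414]]
```

Run:
```python
from h import *
T=cam("top")
p=lambda x,y,z:ray(T,(160+x*160/436-.3,45+y*220/600-.3),z)[0].round(4)
print("tray FL,FR,BR",p(87,286,.014),p(286,286,.014),p(283,487,.014))
print("guide tips",p(62,270,.03),p(293,270,.03)); print("back inner",p(85,60,0.0),p(281,60,0.0),"roof outer",p(58,15,.076),p(301,15,.076),p(45,228,.076),p(298,228,.076))
# slide in to just before guide contact and on, watching force
for x in np.arange(.47,.56,.015):
    robot.movel([x,.138,.0357],rpy(90.),v=.05); st("%.3f"%x)
    if np.abs(get_obs()["force"]).max()>20: break
T=cam("top");print(traypose(T))
cv2.imwrite("pics/ins2.png",cv2.resize(T["img"][45:235,160:320],(505,600)))
```

```text
tray FL,FR,BR [0.706  0.2329 0.014 ] [0.7056 0.0316 0.014 ] [0.5039 0.0327 0.014 ]
guide tips [0.7187 0.2552 0.03  ] [0.718  0.0239 0.03  ]
back inner [0.9542 0.2474 0.    ] [0.952  0.0401 0.    ] roof outer [0.9687 0.259  0.076 ] [0.9658 0.0163 0.076 ] [0.7488 0.2621 0.076 ] [0.7477 0.0173 0.076 ]
0.470 t55.6 w0.125 ff97.4 F [ 3.1  0.1 -4.4] tcp [0.4703 0.138  0.0357] yaw 90.0 q7 15
0.485 t56.1 w0.123 ff97.6 F [ 2.2 -0.7 -4.2] tcp [0.4852 0.138  0.0357] yaw 90.0 q7 15
0.500 t56.5 w0.120 ff97.8 F [ 2.3 -0.1 -5. ] tcp [0.5002 0.1379 0.0357] yaw 90.0 q7 15
0.515 t57.0 w0.126 ff97.8 F [ 1.9  0.  -5.4] tcp [0.5152 0.1379 0.0357] yaw 90.0 q7 16
0.530 t57.4 w0.126 ff97.9 F [ 2.7  0.6 -4.6] tcp [0.5302 0.1379 0.0357] yaw 90.0 q7 16
0.545 t57.9 w0.124 ff97.9 F [ 3.1  0.3 -4.9] tcp [0.5451 0.1379 0.0357] yaw 90.0 q7 16
0.560 t58.3 w0.126 ff97.9 F [ 2.7  0.3 -4.7] tcp [0.5602 0.1379 0.0357] yaw 90.0 q7 16
[[0.62980005 0.09152344]]
```

View pics/ins2.png

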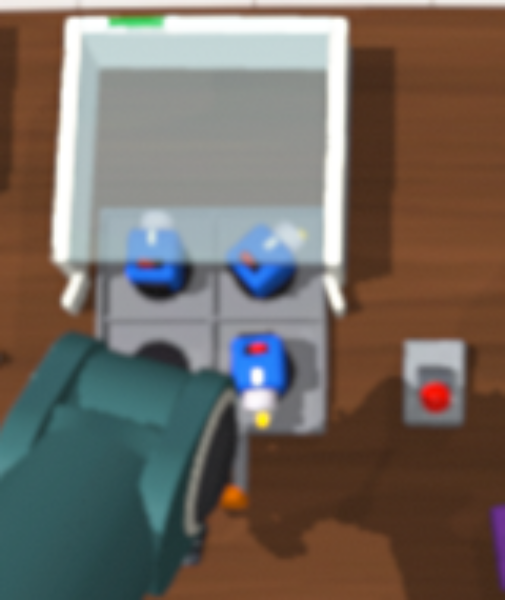

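The tray is in the mouth with no side load, and its lamps are unmoved. Pushing it home while watching the force.

Run:
```python
from h import *
y=.139
for x in np.r_[np.arange(.575,.681,.015),np.arange(.682,.702,.0015)]:
    robot.movel([x,y,.0357],rpy(90.),v=.05 if x<.68 else .02); F=np.array(get_obs()["force"])
    if x>.62: st("%.4f"%x)
    if abs(F[0])>14 or abs(F[1])>15 or abs(F[2])>30: print("stop",F); break
st()
T=cam("top");S=cam("scene")
cv2.imwrite("pics/home.png",np.hstack([cv2.resize(T["img"][40:220,165:315],(400,480)),cv2.resize(S["img"][200:320,320:460],(400,480))]))
```

```text
0.6350 t60.6 w0.125 ff97.9 F [ 2.6  0.3 -4.7] tcp [0.6352 0.1389 0.0357] yaw 90.0 q7 15
0.6500 t61.1 w0.122 ff97.9 F [ 3.3  1.  -4.4] tcp [0.6501 0.1389 0.0357] yaw 90.0 q7 14
0.6650 t61.5 w0.121 ff97.9 F [ 2.1  0.9 -4.6] tcp [0.6652 0.1389 0.0357] yaw 90.0 q7 14
0.6800 t62.4 w0.125 ff98.7 F [-4.7 -1.   1.8] tcp [0.6794 0.139  0.0356] yaw 90.0 q7 14
0.6820 t62.7 w0.122 ff98.6 F [-3.9  0.2  0.7] tcp [0.6817 0.1391 0.0357] yaw 90.0 q7 14
0.6835 t62.9 w0.124 ff98.5 F [-3.9  0.1  0.1] tcp [0.6833 0.139  0.0356] yaw 90.0 q7 14
0.6850 t63.2 w0.125 ff98.4 F [-3.4  0.4 -1. ] tcp [0.685  0.139  0.0357] yaw 90.0 q7 14
0.6865 t63.4 w0.123 ff98.3 F [-2.4  0.5 -2.1] tcp [0.6865 0.139  0.0357] yaw 90.0 q7 14
0.6880 t63.7 w0.130 ff98.3 F [-3.5 -0.9 -2.8] tcp [0.6881 0.139  0.0357] yaw 90.0 q7 14
0.6895 t63.9 w0.121 ff98.2 F [-2.5  0.7 -2.6] tcp [0.6896 0.139  0.0357] yaw 90.0 q7 14
0.6910 t64.2 w0.124 ff98.2 F [-2.5  0.1 -3.7] tcp [0.6911 0.139  0.0357] yaw 90.0 q7 14
0.6925 t64.4 w0.120 ff98.2 F [-2.2 -0.  -2.9] tcp [0.6926 0.139  0.0357] yaw 90.0 q7 14
0.6940 t64.7 w0.124 ff98.2 F [-1.9 -0.5 -3.6] tcp [0.694  0.139  0.0356] yaw 90.0 q7 14
0.6955 t64.9 w0.125 ff98.2 F [-1.7  0.7 -3. ] tcp [0.6956 0.139  0.0357] yaw 90.0 q7 13
0.6970 t65.2 w0.120 ff99.7 F [-15.1   0.4   5.9] tcp [0.6958 0.1392 0.0356] yaw 90.0 q7 13
stop [-15.11394664   0.41366981   5.88990312]
 t65.2 w0.120 ff99.7 F [-15.1   0.4   5.9] tcp [0.6958 0.1392 0.0356] yaw 90.0 q7 13
```

View pics/home.png

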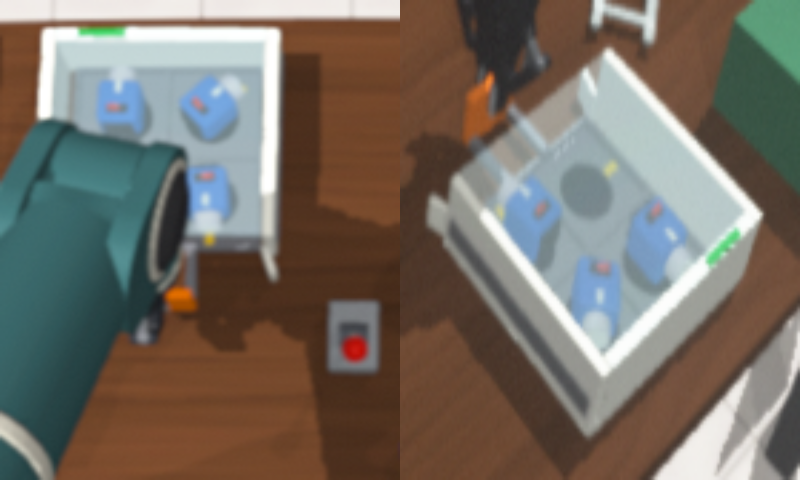

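The tray met the back wall at handle x = 0.6955, with the lamps still standing and facing their marks. Releasing, then flipping the switch.

Run:
```python
from h import *
robot.movel([.6957,.139,.0357],rpy(90.),v=.02); st("relax")
hand.command_gripper(.4); st("open"); robot.movel([.6957,.139,.2],v=.12)
robot.goto([.575,-.0566,.2],rpy(0)); hand.command_gripper(0.,20)
S=cam("scene");T=cam("top")
cv2.imwrite("pics/chk.png",np.hstack([cv2.resize(T["img"][40:220,165:315],(400,480)),cv2.resize(S["img"][200:320,320:460],(400,480))]))
robot.movel([.575,-.0566,.08],v=.12); st()
x=.59
while x<.70:
    robot.movel([x,-.0566,.08],v=.04); F=get_obs()["force"]
    if abs(F[0])>.8 : st("%.3f"%x)
    if abs(F[0])>8: break
    x+=.005 if x<.665 else .002
st("end")
```

```text
relax t65.5 w0.125 ff98.7 F [-4.7  1.  -0.8] tcp [0.6956 0.139  0.0357] yaw 90.0 q7 13
open t65.9 w0.400 ff0.0 F [ 0.1  0.2 -0.2] tcp [0.696  0.1389 0.0359] yaw 90.0 q7 13
 t70.1 w0.001 ff0.0 F [ 0.6 -1.  -0.1] tcp [ 0.5754 -0.0567  0.0806] yaw 0.0 q7 -47
0.665 t74.8 w-0.004 ff0.0 F [ 1.1 -0.5  0.6] tcp [ 0.6652 -0.0566  0.08  ] yaw 0.0 q7 -52
0.673 t75.8 w-0.000 ff0.0 F [ 1.1  0.2 -0.4] tcp [ 0.6731 -0.0566  0.08  ] yaw 0.0 q7 -52
0.677 t76.3 w0.004 ff0.8 F [-1.9  0.8 -0.3] tcp [ 0.677  -0.0566  0.08  ] yaw -0.0 q7 -52
0.679 t76.5 w-0.001 ff7.3 F [-14.8   2.    5.8] tcp [ 0.6775 -0.0568  0.0797] yaw -0.0 q7 -53
end t76.5 w-0.001 ff7.3 F [-14.8   2.    5.8] tcp [ 0.6775 -0.0568  0.0797] yaw -0.0 q7 -53
```

View pics/chk.png

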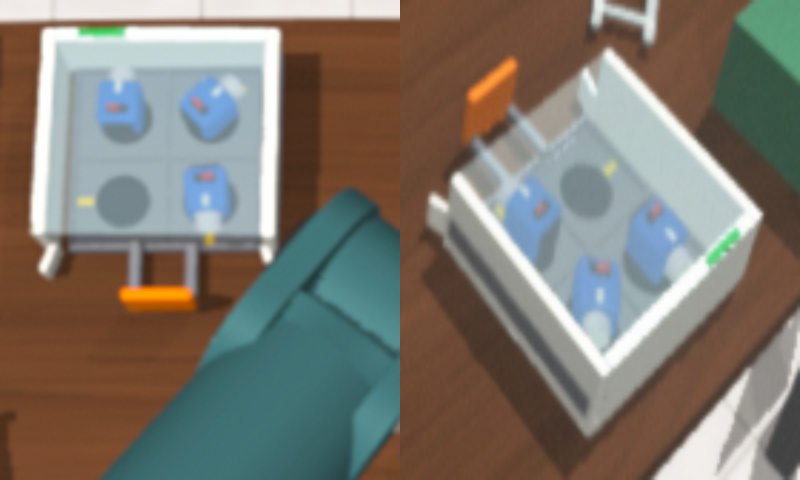

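Run:
```python
from h import *
robot.movel([.62,-.0566,.08],v=.08); robot.movel([.62,-.0566,.25],v=.2); robot.goto([.42,.42,.25],rpy(90))
S=cam("scene");T=cam("top");P=[]
for c in(S,T):
    m=masks(c["img"])["red"]
    for k,s,ce in comps(m,15): print(ce.round(1),s[4],ray(c,ce,.092)[0].round(3))
cv2.imwrite("pics/fin.png",np.hstack([cv2.resize(T["img"][20:280,60:460],(460,300)),cv2.resize(S["img"][140:340,120:460],(340,200)) .repeat(1,0) if 0 else cv2.resize(S["img"][140:340,120:460],(340,300))]))
st()
```

```text
[367.7 163.3] 110 [0.542 0.359 0.092]
[242.6 179.5] 37 [ 0.355 -0.052  0.092]
[241.1 211.6] 48 [ 0.484 -0.14   0.092]
[305.6 241.6] 49 [ 0.7   -0.058  0.092]
[297.7 144.8] 74 [ 0.7   -0.057  0.092]
[121.6 229.9] 507 [0.48  0.39  0.092]
[330.8 230.5] 63 [ 0.481 -0.14   0.092]
[294.9 283.3] 83 [ 0.35  -0.05   0.092]
 t80.4 w0.004 ff0.0 F [-0.5 -0.4 -0.5] tcp [0.4208 0.4191 0.25  ] yaw 89.9 q7 -26
```

View pics/fin.png

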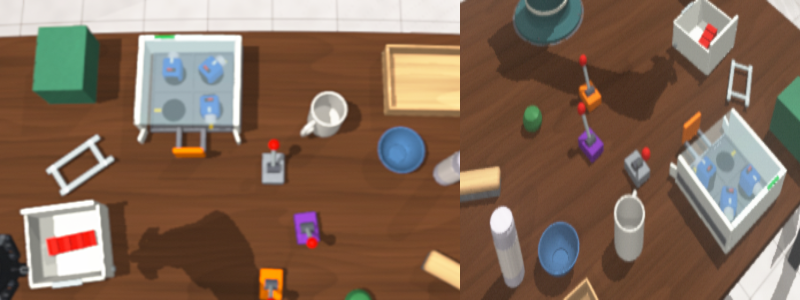

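The lever hit a hard stop, but the ball's measured travel of about 67 mm is short of the given 76 mm. I'll measure the block (pivot) and re-push to verify.

Run:
```python
from h import *
T=cam("top");S=cam("scene")
print("initial ball",ray(T,(297.6,170.3),.092)[0].round(4),ray(S,(291.6,227.0),.092)[0].round(4))
def diam(c,name):
    m=masks(c["img"])["red"]
    k=[q for q in comps(m,15) if abs(ray(c,q[2],.092)[0][0]-.70)<.02 and abs(ray(c,q[2],.092)[0][1]+.058)<.02][0]; print(name,"bbox",k[1],"expect dia px",13*2*f(c)/1000/(np.linalg.norm(np.array([.7,-.057,.092])+c["R"].T@c["t"])))
    p=np.argwhere(k[0])[:,::-1].astype(np.float32);ctr=cv2.minEnclosingCircle(p);print(ctr,ray(c,ctr[0],.092)[0].round(4))
diam(T,"top");diam(S,"scene")
im=np.hstack([cv2.resize(T["img"][135:185,275:325],(400,400),interpolation=cv2.INTER_CUBIC),cv2.resize(S["img"][225:275,275:325],(400,400),interpolation=cv2.INTER_CUBIC)])
for xp in(.663,.667,.671):
    for j,(c,o) in enumerate(((T,(275,135)),(S,(275,225)))):
        for xb,col in((xp+.0384,(0,255,0)),):
            u=(proj(c,[[xb,-.057,.0922]])[0]-o+.5)*8; cv2.circle(im,(int(u[0])+400*j,int(u[1])),3,col,-1)
        u=(proj(c,[[xp,-.057,.022]])[0]-o+.5)*8; cv2.circle(im,(int(u[0])+400*j,int(u[1])),3,(255,0,255),-1)
cv2.imwrite("pics/sw.png",im)
```

```text
initial ball [ 0.6333 -0.0567  0.092 ] [ 0.6297 -0.0543  0.092 ]
top bbox [293 141  10   9  74] expect dia px 10.099793943206054
((297.8823547363281, 144.91175842285156), 5.002268314361572) [ 0.6993 -0.0574  0.092 ]
scene bbox [302 238   8   8  50] expect dia px 8.960559406466958
((305.5, 241.5), 3.8079864978790283) [ 0.6996 -0.0575  0.092 ]
```

View pics/sw.png

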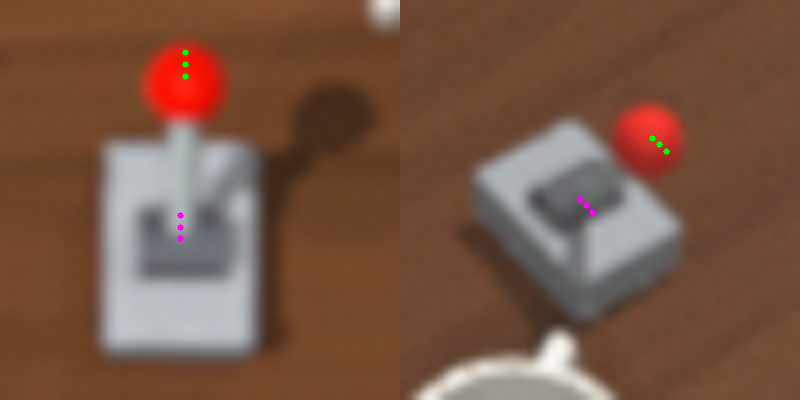

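The block centre puts the pivot at x ≈ 0.661 and the ball is now at 0.6995. That is +38 mm, the full-on end, and it matches the hard stop I felt. Handing in.

```bash
python3 -c "
from h import *
print(order.job_done()); st()"
```

```text
the job is handed in; nothing more can be done
None
the job is handed in; nothing more can be done
```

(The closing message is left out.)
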